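# Poise the dispensing head over the open tubes

### The job

Fold the cooler's clear blue cover, which has an orange bar handle, back to 110 degrees from shut (a little past upright), let go and leave it standing there. Then lift the four-nozzle dispensing head out of its holder and carry it over the bench, disturbing none of the loose things, until its four nozzles are centred over the four open green tubes with their tips about 8 mm above the mouths; the head must never touch the tubes or the cooler. Finish while holding it there in the gripper, upright, still and hovering: do not put it down or let go.

Things in the scene. Friction and masses are not known exactly. Their poses are not given: they have to be found in the camera images.
- cover (a joint): angle of the cooler's cover, rad: 0 = shut (lying flat), 1.57 = upright, grows as it folds back, stop at 2.6. It starts anywhere from shut to about 30 degrees ajar. A stiff hinge: the cover stays at whatever angle it is left, and takes about 2 to 3 N at the bar to move.
- cover_bar (a point): middle of the straight orange round bar, 10 mm thick and 90 mm long, of the U-shaped handle on the cover's free edge. The bar is parallel to the hinge, 176 mm from it, with a free gap of 40 mm between bar and cover edge. Axes turn with the cover: x along the bar.
- cover_hinge (a point): middle of the cooler's hinge line, fixed on its top rim, 75 mm above the bench. Axes of the cooler: x along the hinge, y horizontal and away from the cooler, z up. The shut cover (150 mm along x, 130 mm along y, 6 mm thick, see-through blue) lies from here towards -y; the bar rises and swings over towards +y as the cover opens. The white cooler box is 150 x 130 x 75 mm.
- open_mouths (a point): centre of the row of four OPEN GREEN tubes in the cooler, in the plane of their mouths (68 mm above the bench, 7 mm below the cooler's rim). x runs along the row, z up; the tubes stand at x = -30, -10, 10 and 30 mm, 17 mm outside and 13 mm inside diameter. The row is parallel to the hinge and stands 53 or 98 mm from it; the row of tubes with white caps (69 mm high) stands in the other place. The rows are firmly seated.
- open_strip: the row of four open green tubes itself; origin under its middle, 28 mm below the mouths, same axes as open_mouths
- shut_strip: the other row, four tubes with white caps, 29 mm high, same pitch; origin under its middle, x along the row. Not to be touched by the head
- head_grip (a point): centre of the upright blue grip of the dispensing head, 26 x 26 mm square and 54 mm high, where it is grasped; it is 88 mm straight above the nozzle tips. x along the head's row of nozzles, z up. Below the grip is a white bar 104 mm (x) x 24 mm (y) x 24 mm high whose top is 29 mm below this point; above it is a red button to 35 mm above this point. Weighs about 0.16 kg.
- head_tips (a point): middle of the row of the head's four yellow nozzle tips, in the plane of the tips, at the head's lowest level: nozzles at x = -30, -10, 10 and 30 mm. x along the row, z up. The head is the same either way round.
- head: the whole dispensing head; same origin and axes as head_tips
- holder: grey fixed holder in which the head hangs upright, 130 x 70 mm, two cheeks that carry the ends of the white bar from below with locating lips up to 57 mm above the bench; open on top: the head lifts straight out. Origin under its centre, x along the head.
- cooler: the white cooler box, fixed, 150 (x) x 130 (y) x 75 mm; origin under its centre, hinge at y = +65 mm
- rack_mid (a point): middle of the loose white tube rack with red and orange caps that stands between holder and cooler: 170 (x) x 60 (y) x 105 mm, origin half-way up. Leave alone.
- amber_mid (a point): half-way up the loose amber bottle, 60 mm diameter, 140 mm high. Leave alone.
- clear_mid (a point): half-way up the loose clear bottle with blue cap, 64 mm diameter, 150 mm high. Leave alone.
- tape_mid (a point): centre of the loose green tape roll lying flat, 68 mm diameter, 20 mm high. Leave alone.
- tip_box_mid (a point): centre of the loose blue pipette tip box, 82 x 122 x 57 mm. Leave alone.
- tub_mid (a point): half-way up the loose white open tub, 80 mm across, 85 mm high. Leave alone.
Mind the look-alikes: they are no part of the job. What is shaped like the head but brown is not meant.

How it is judged:
By the outcome, as a careful person would: the job done as asked, in the order asked, and still so for the second after the job is handed in, while the arm keeps its last pose, push and grip.
It also fails if it takes over 67 s, if anything falls off the work surface, if the arm or the gripper's body presses on something with over 40 N, if the wrist force passes 120 N, or if a joint passes its speed limit or range.

### The arm

A 7-joint arm with a two-finger parallel gripper is mounted at the origin on the work surface. World frame = base frame: x ahead of the robot, y to its left, z up, the work surface at z = 0. Lengths are in m, angles in rad, forces in N, time in s.
With the tool pointing down it reaches from about 0.4 to 0.85 m from the base axis. Payload 4.5 kg.
Tool frame: the origin (TCP) lies midway between the tips of the shut fingers; the grasp point (between the pads) lies 19 mm behind it; z points along the fingers, y is the line along which they close (so a half turn about z gives the same grasp; the last joint's range is limited). The gripper opens to 88 mm and grips with 3 to 60 N. Pads are 18 mm wide; open, the fingers measure 123 mm over their backs; the gripper's body (75 mm by 187 mm) begins 45 mm behind the grasp point.
Start: joints at [1.365, 0.689, -0.195, 1.565, 0.157, 0.902, -0.215], TCP at [0.148, -0.607, 0.239] pointing down, gripper open.
Joint ranges: [-3.01, 3.01], [-0.46, 2.08], [-1.47, 1.51], [0.13, 2.56], [-1, 4.14], [0.04, 2.09], [-2.66, 2.66]. Speed limits (rad/s): [2.57, 2.57, 3.14, 3.14, 3.14, 3.14, 3.14].

### API

Orientations are given as a unit quaternion [x, y, z, w].
In Python, from plant import r gives the robot as it stands.
- The arm moves only by the tool carry_out, never from a script. Its argument "plan" is a list of rows, each an object with "rot": the turn, a rotation vector about the tool's x, y, z in rad, a list of three; "xyz": the shift along the tool's x, y, z in m, a list of three; "grip": the closure in counts, from 0 (fully open) to 255 (shut). In form: [{"rot": [wx, wy, wz], "xyz": [dx, dy, dz], "grip": grip}, ...]. A call has 1 to 8 rows; each row is the pose to reach, as a shift and turn from the pose commanded when the call began, along the tool's axes at that moment; what a row does not reach only later rows make up. A row lasts 1/12 s, in which the tool goes at most 41.7 mm and 7.16 degrees, less where a joint would pass 70% of its speed; a pose out of reach is approached as far as the arm can. A call with a gripper value outside its range is refused whole. The fingers move at their own pace and stop on an object; "squeeze" is the grip in N (left out, the last holds). Time passes only in rows, so rows that repeat a pose let the fingers close. It gives the time, the measured TCP pose, the force, the opening and the grip force at its end, in the units of the state.
- r.get_state(): the state, without advancing time (a new reading comes with each control period).
- r.snapshot(name): name is "side" or "top"; returns the picture (384x512x3 uint8, red, green, blue); there is no depth.
- r.camera_params(name): a dict with "fx", "fy", "cx", "cy" (pixels), "position" and "attitude" of the camera in the world. Camera axes: x right, y down, z forward; pixel columns grow to the right and rows downward; lengths in m; the calibration is good to about 2 mm. A picture is of the moment at which its call begins. camera_params takes no time and is no camera call.
- r.finish_job(): hands the job in; it is judged then, once.
The state is a dict: "clock": time; "q": joint angles; "qd": joint speeds; "joint_torque": joint torques, N m; "tool_pos": TCP position; "eef_rot": TCP orientation; "contact_force": force on the tool from outside, world axes, zero at the start; "moment": the same for the moment, N m; "opening": opening from 0.0 (shut) to 1.0 (fully open); "finger_force": force on a finger pad.
Only numpy, scipy, OpenCV 4.12 (cv2) and the standard library are available. Lean on these libraries where they do the work, as an engineer would, in place of code of your own. Each camera call takes 0.05 s, during which the arm holds its last target. There are 200 camera calls.

## Working session

There is one attempt and no reset: what is moved stays moved. The work goes in short steps, Python scripts to look and compute and a tool call to move; the robot and the scene stay as the last step left them, time stands still between calls to the robot, and variables do not carry over. Pictures are saved under pics/ and viewed, at most 10 in all, crops included, and the job is handed in when it is done.

Besides the shell and the picture viewer there is one more tool, called after "Request:" as name(argument=value, ...), one argument or row to a line, values as JSON. carry_out: Moves the arm, as the interface text tells. Its arguments: {"type":"object","properties":{"plan":{"type":"array"},"squeeze":{"type":"number"}},"required":["plan"]}

```bash
ls; mkdir -p pics
python3 - <<'E'
from plant import r
import cv2
for n in("side","top"):
    cv2.imwrite(f"pics/{n}0.png",r.snapshot(n)[:,:,::-1]); print(n,r.camera_params(n))
s=r.get_state();print({k:s[k] for k in("clock","tool_pos","eef_rot","opening")})
E
```

```text
pics
side {'fx': 376.9461059847053, 'fy': 376.9461059847053, 'cx': 247.8262091748242, 'cy': 187.54852924579328, 'position': array([ 0.20661879, -0.48011675,  0.84209157]), 'attitude': array([ 0.89565056, -0.30338766,  0.10309912, -0.30844217])}
top {'fx': 467.05372214643637, 'fy': 467.05372214643637, 'cx': 253.26190247575693, 'cy': 194.9655703227267, 'position': array([ 0.41329928, -0.01514863,  1.27936268]), 'attitude': array([ 0.70871773, -0.70256132,  0.04048409, -0.04987792])}
{'clock': 0.1, 'tool_pos': array([ 0.14826143, -0.60658447,  0.23798206]), 'eef_rot': array([ 9.92818904e-01,  1.19624205e-01, -1.48873560e-04, -8.07501428e-04]), 'opening': 0.99809464969923}
```

View pics/side0.png

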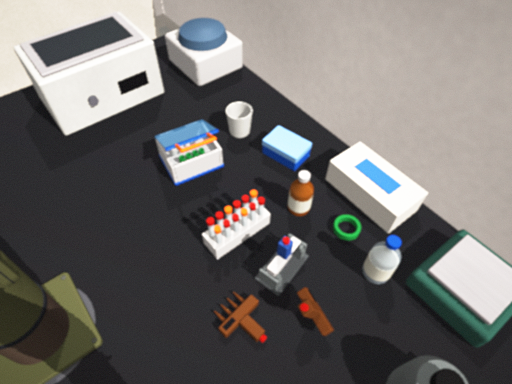

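View pics/top0.png

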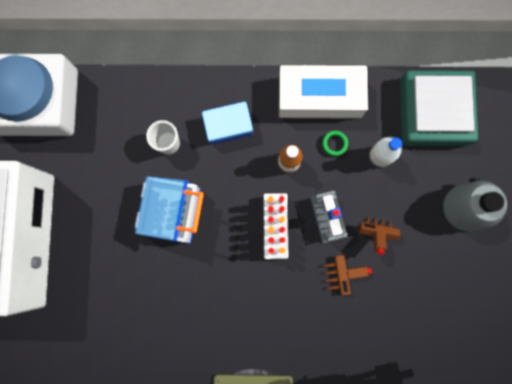

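Side view: the cooler is at (190,155), its orange bar at (195,145), and the head with blue grip at (285,248). The rack is at (235,225). Top view: the cooler is at (170,210), the orange bar at (192,210), and the head at (330,215).
Candidates for the head: the blue-grip one in the holder, top (331,215), and two brown ones lying at (380,232) and (345,272). I choose the blue one. For the bar, the orange rack caps at (275,225) are look-alikes; the cooler's bar is the one at (192,210).

```bash
cat > h.py <<'E'
import numpy as np,cv2
from plant import r
from scipy.spatial.transform import Rotation as R
def ray(n,u,v):
    c=r.camera_params(n); d=R.from_quat(c["attitude"]).apply([(u-c["cx"])/c["fx"],(v-c["cy"])/c["fy"],1.]); return c["position"],d/np.linalg.norm(d)
def plane(n,u,v,z):
    p,d=ray(n,u,v); return p+d*(z-p[2])/d[2]
def tri(a,b):
    p,d=ray("top",*a); q,e=ray("side",*b)
    s=np.linalg.lstsq(np.c_[d,-e],q-p,rcond=None)[0]
    A,B=p+d*s[0],q+e*s[1]; return (A+B)/2,np.linalg.norm(A-B)
def proj(n,P):
    c=r.camera_params(n); x=R.from_quat(c["attitude"]).inv().apply(np.asarray(P)-c["position"]); return np.array([c["fx"]*x[0]/x[2]+c["cx"],c["fy"]*x[1]/x[2]+c["cy"]])
E
python3 - <<'E'
from h import *
t=cv2.imread("pics/top0.png");s=cv2.imread("pics/side0.png")
a=cv2.resize(t[165:255,125:355],None,fx=3.4,fy=3.4,interpolation=cv2.INTER_CUBIC)
b=np.hstack([cv2.resize(s[115:190,150:230],None,fx=4.8,fy=3.7*1.3,interpolation=cv2.INTER_CUBIC)[:290,:390],cv2.resize(s[228:295,250:320],None,fx=4.3,fy=4.3,interpolation=cv2.INTER_CUBIC)[:290]])
w=max(a.shape[1],b.shape[1]);f=lambda i:np.pad(i,((0,0),(0,w-i.shape[1]),(0,0)))
print(a.shape,b.shape);a=a[:305];cv2.imwrite("pics/crop0.png",np.vstack([f(a),f(b)])[:600])
def blobs(im,lo,hi,box):
    x0,y0,x1,y1=box;m=cv2.inRange(cv2.cvtColor(im[y0:y1,x0:x1],cv2.COLOR_BGR2HSV),lo,hi)
    n,l,st,c=cv2.connectedComponentsWithStats(m)
    return [(st[i][4],c[i]+[x0,y0],cv2.minAreaRect(np.argwhere(l==i)[:,::-1].astype(np.float32)+[x0,y0] if 0 else (np.argwhere(l==i)[:,::-1]+[x0,y0]).astype(np.float32))) for i in range(1,n) if st[i][4]>5]
for nm,im,box in(("top",t,(130,165,215,250)),("side",s,(150,115,230,190))):
    print(nm,"orange",blobs(im,(5,130,120),(20,255,255),box)); print(nm,"green",blobs(im,(45,90,50),(85,255,255),box))
for nm,im,box in(("top",t,(310,185,350,245)),("side",s,(250,228,320,295))):
    print(nm,"blue",blobs(im,(105,130,60),(130,255,255),box)); print(nm,"red",blobs(im,(0,130,90),(4,255,255),box),blobs(im,(172,130,90),(180,255,255),box))
E
```

```text
Traceback (most recent call last):
ValueError: all the input array dimensions except for the concatenation axis must match exactly, but along dimension 0, the array at index 0 has size 290 and the array at index 1 has size 288
```

```bash
cat >> h.py <<'E'
def blobs(im,lo,hi,box,mn=6):
    x0,y0,x1,y1=box;m=cv2.inRange(cv2.cvtColor(im[y0:y1,x0:x1],cv2.COLOR_BGR2HSV),lo,hi)
    n,l,st,c=cv2.connectedComponentsWithStats(m)
    return [(int(st[i][4]),np.round(c[i]+[x0,y0],1).tolist(),np.round(cv2.boxPoints(cv2.minAreaRect((np.argwhere(l==i)[:,::-1]+[x0,y0]).astype(np.float32))),1).tolist()) for i in range(1,n) if st[i][4]>=mn]
def crop(im,box,size):
    x0,y0,x1,y1=box;return cv2.resize(im[y0:y1,x0:x1],size,interpolation=cv2.INTER_CUBIC)
E
python3 - <<'E'
from h import *
t=cv2.imread("pics/top0.png");s=cv2.imread("pics/side0.png")
cv2.imwrite("pics/crop0.png",np.vstack([crop(t,(125,165,355,250),(800,296)),np.hstack([crop(s,(150,115,230,190),(320,300)),crop(s,(245,225,325,300),(320,300)),np.zeros((300,160,3),np.uint8)])]))
for nm,im,box in(("top",t,(130,165,215,250)),("side",s,(150,115,230,190))):
    print(nm,"orange",blobs(im,(5,130,120),(20,255,255),box)); print(nm,"green",blobs(im,(45,90,50),(85,255,255),box))
for nm,im,box in(("top",t,(310,185,350,245)),("side",s,(250,228,320,295))):
    print(nm,"blue",blobs(im,(105,130,60),(130,255,255),box)); print(nm,"red",blobs(im,(0,130,90),(4,255,255),box),blobs(im,(172,130,90),(180,255,255),box))
E
```

```text
top orange [(302, [194.7, 211.8], [[177.5, 230.1999969482422], [184.6999969482422, 188.0], [204.10000610351562, 191.39999389648438], [196.89999389648438, 233.5]])]
top green []
side orange [(153, [198.3, 143.2], [[175.6999969482422, 145.10000610351562], [214.1999969482422, 131.89999389648438], [217.0, 139.89999389648438], [178.5, 153.1999969482422]])]
side green [(126, [191.0, 154.7], [[178.0, 156.5], [201.89999389648438, 147.3000030517578], [203.89999389648438, 152.3000030517578], [180.0, 161.5]])]
top blue [(31, [330.7, 215.0], [[326.5, 213.3000030517578], [330.70001220703125, 210.5], [335.0, 217.0], [330.79998779296875, 219.8000030517578]]), (6, [340.3, 215.3], [[339.0, 216.0], [341.0, 214.0], [342.0, 215.0], [340.0, 217.0]])]
top red [] [(14, [335.9, 212.5], [[334.0, 211.0], [338.0, 211.0], [338.0, 214.0], [334.0, 214.0]])]
side blue [(169, [283.3, 248.8], [[273.8999938964844, 254.3000030517578], [278.20001220703125, 238.5], [292.1000061035156, 242.3000030517578], [287.79998779296875, 258.0]])]
side red [(21, [286.0, 239.6], [[284.0, 237.0], [288.0, 237.0], [288.0, 242.0], [284.0, 242.0]])] [(19, [285.5, 239.9], [[281.8999938964844, 237.6999969482422], [287.8999938964844, 235.6999969482422], [290.0, 242.0], [284.0, 244.0]])]
```

View pics/crop0.png

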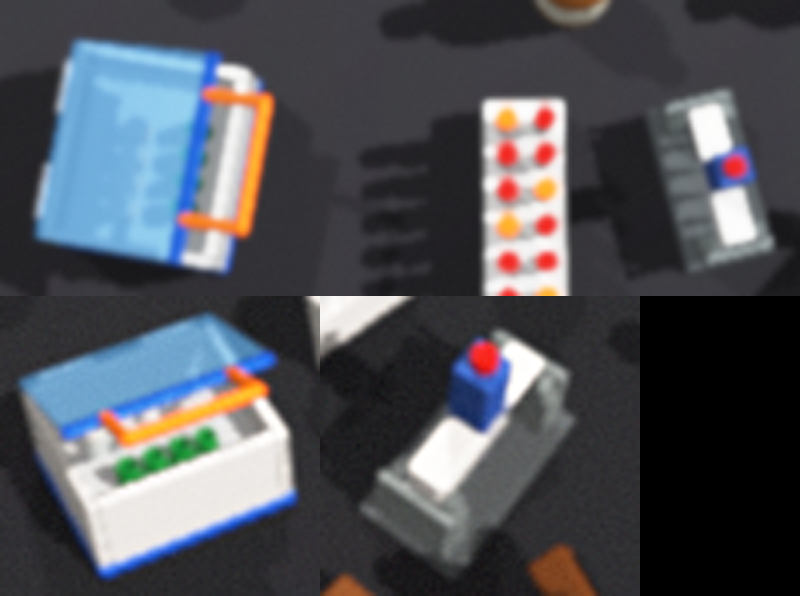

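The crop confirms both. The bar of the ajar cover runs from top (201.5,193) to (194.6,232). The open green tubes are in the row on the bar side, side (177–204,147–161). The blue-grip head with red button is at top (336,212.7), side (286,240).

Run:
```python
from h import *
np.set_printoptions(precision=4,suppress=True)
t=cv2.imread("pics/top0.png");s=cv2.imread("pics/side0.png")
A,ea=tri((201.5,192.9),(215.75,138.2));B,eb=tri((194.6,232),(180.75,150.2))
print("bar",A,B,ea,eb,np.linalg.norm(A-B))
print("button",tri((336.1,212.7),(286,240.2)))
print("grip blue", tri((334,214),(284,248)))
w=blobs(t,(0,0,150),(180,60,255),(312,185,350,245),10);print("white",w)
# holder/cooler references
for n,u,v,z in (("top",127+9,165+68,.075),):pass
c=lambda x,y:(125+x/3.478,165+y/3.478)
for nm,p,z in (("box corner bl? (185,272)",c(228,272),.075),("hinge end far(65,60)",c(72,45),.078),("hinge end near",c(37,237),.078)):
    print(nm,plane("top",*p,z))
d=lambda x,y:(150+x/4,115+(y-296)/4)
for nm,p in(("green1",d(128,466)),("green4",d(206,438))): print(nm,plane("side",*p,.068))
for nm,p in(("cooler bottom near corner",d(105,575)),("bottom right",d(296,497)),("bottom left",d(38,455))): print(nm,plane("side",*p,0))
for nm,p in(("top near corner",d(100,510)),("top right",d(290,430))): print(nm,plane("side",*p,.075))
for nm,p in(("rack",c(482,100)),("rack2",c(566,100))): print(nm,plane("top",*p,.09))
for nm,p in(("holder tl",c(650,105)),("tr",c(732,90)),("bl",c(690,270)),("br",c(775,245))): print(nm,plane("top",*p,.057))
for nm,p,z in(("tub",(163,137),.085),("tipbox",(228,122),.057),("amber",(290,152),.14),("clear",(395,144),.15)): print(nm,plane("top",*p,z))
```

```text
bar [0.5627 0.1262 0.1542] [0.4672 0.14   0.1591] 0.0015163666766469972 0.0011848099686699353 0.09660680510235087
button (array([ 0.5186, -0.2034,  0.133 ]), np.float64(0.0007777620645196964))
grip blue (array([ 0.5176, -0.2031,  0.0996]), np.float64(0.0009594879979783038))
white [(194, [328.7, 200.7], [[319.0, 195.0], [331.8999938964844, 189.5], [338.8999938964844, 205.89999389648438], [326.0, 211.39999389648438]]), (207, [335.5, 227.9], [[328.6000061035156, 218.60000610351562], [342.20001220703125, 217.6999969482422], [343.5, 238.10000610351562], [330.0, 239.0]])]
box corner bl? (185,272) [0.4418 0.1616 0.075 ]
hinge end far(65,60) [0.6104 0.2831 0.078 ]
hinge end near [0.4662 0.3035 0.078 ]
green1 [0.4908 0.1964 0.068 ]
green4 [0.5484 0.1858 0.068 ]
cooler bottom near corner [0.4479 0.1754 0.    ]
bottom right [0.5986 0.153  0.    ]
bottom left [ 0.4674  0.3072 -0.    ]
top near corner [0.4524 0.1673 0.075 ]
top right [0.5964 0.1504 0.075 ]
rack [ 0.5695 -0.0251  0.09  ]
rack2 [ 0.57  -0.087  0.09 ]
holder tl [ 0.571  -0.1526  0.057 ]
tr [ 0.583  -0.2147  0.057 ]
bl [ 0.4469 -0.1816  0.057 ]
br [ 0.4661 -0.2453  0.057 ]
tub [0.7185 0.2401 0.085 ]
tipbox [0.7681 0.0719 0.057 ]
amber [ 0.6682 -0.0896  0.14  ]
clear [ 0.6878 -0.3474  0.15  ]
```

```bash
cat >> h.py <<'E'
def rel(p,yaw):
    "tool-frame shift and rotvec to a tool-down pose whose y axis points along yaw (deg)"
    s=r.get_state();C=R.from_quat(s["eef_rot"]);a=np.radians(yaw)
    y=np.array([np.cos(a),np.sin(a),0]);z=np.array([0,0,-1.]);T=R.from_matrix(np.c_[np.cross(y,z),y,z])
    return np.round(C.inv().apply(np.asarray(p)-s["tool_pos"]),4),np.round((C.inv()*T).as_rotvec(),4)
E
python3 - <<'E'
from h import *
print(rel((.40,-.30,.36),-76.3)); print(rel((.48,-.05,.36),-76.3));print(rel((.515,.133,.28),-98.5))
print(plane("top",53,180,0),plane("top",45,310,0))
E
```

```text
(array([ 0.3173, -0.2382, -0.1217]), array([-0.0016,  0.0001,  0.0007]))
(array([ 0.4544, -0.4621, -0.1213]), array([-0.0016,  0.0001,  0.0007]))
(array([ 0.5319, -0.6314, -0.041 ]), array([-0.0016,  0.0004,  0.3882]))
[ 6.15398076e-01  5.61596365e-01 -2.22044605e-16] [2.61081666e-01 5.60381210e-01 2.22044605e-16]
```

Request:
carry_out(
  plan=[
    {"rot": [0, 0, 0], "xyz": [0.02, -0.015, -0.035], "grip": 165},
    {"rot": [0, 0, 0], "xyz": [0.05, -0.035, -0.06], "grip": 165},
    {"rot": [0, 0, 0], "xyz": [0.08, -0.06, -0.08], "grip": 165},
    {"rot": [0, 0, 0], "xyz": [0.11, -0.085, -0.095], "grip": 165},
    {"rot": [0, 0, 0], "xyz": [0.14, -0.11, -0.11], "grip": 165},
    {"rot": [0, 0, 0], "xyz": [0.17, -0.135, -0.12], "grip": 165},
    {"rot": [0, 0, 0], "xyz": [0.2, -0.16, -0.12], "grip": 165},
    {"rot": [0, 0, 0], "xyz": [0.23, -0.185, -0.12], "grip": 165},
  ],
  squeeze=10,
)

```text
clock: 0.77
tool_pos: [0.3289, -0.3712, 0.3595]
eef_rot: [0.993, 0.119, 0.0, 0.001]
contact_force: [0.2, 0.2, -0.8]
opening: 0.417
finger_force: 0.0
```

Run:
```python
from h import *
print(rel((.48,-.05,.36),-85));print(rel((.515,.133,.28),-98.5))
```

```text
(array([ 0.223 , -0.2762, -0.0007]), array([ 0.0013, -0.0009,  0.1522]))
(array([ 0.3003, -0.4458,  0.0791]), array([ 0.0012, -0.0011,  0.3878]))
```

Request:
carry_out(
  plan=[
    {"rot": [0, 0, 0.04], "xyz": [0.025, -0.03, 0], "grip": 165},
    {"rot": [0, 0, 0.08], "xyz": [0.05, -0.06, 0], "grip": 165},
    {"rot": [0, 0, 0.12], "xyz": [0.075, -0.095, 0], "grip": 165},
    {"rot": [0, 0, 0.16], "xyz": [0.1, -0.13, 0], "grip": 165},
    {"rot": [0, 0, 0.2], "xyz": [0.125, -0.16, 0], "grip": 165},
    {"rot": [0, 0, 0.24], "xyz": [0.15, -0.19, 0], "grip": 165},
    {"rot": [0, 0, 0.28], "xyz": [0.175, -0.225, 0], "grip": 165},
    {"rot": [0, 0, 0.32], "xyz": [0.2, -0.255, 0], "grip": 165},
  ],
)

```text
clock: 1.43
tool_pos: [0.4615, -0.0754, 0.3586]
eef_rot: [0.999, -0.041, -0.0, 0.0]
contact_force: [0.4, -1.2, -0.6]
opening: 0.354
finger_force: 0.0
```

Run:
```python
from h import *
print(rel((.515,.133,.24),-98.5))
```

```text
(array([ 0.0364, -0.2121,  0.1185]), array([0.0002, 0.0008, 0.0664]))
```

Request:
carry_out(
  plan=[
    {"rot": [0, 0, 0.02], "xyz": [0.006, -0.035, 0.01], "grip": 165},
    {"rot": [0, 0, 0.04], "xyz": [0.012, -0.07, 0.025], "grip": 165},
    {"rot": [0, 0, 0.066], "xyz": [0.018, -0.105, 0.045], "grip": 165},
    {"rot": [0, 0, 0.066], "xyz": [0.024, -0.14, 0.065], "grip": 165},
    {"rot": [0, 0, 0.066], "xyz": [0.03, -0.175, 0.09], "grip": 165},
    {"rot": [0, 0, 0.066], "xyz": [0.036, -0.2, 0.11], "grip": 165},
    {"rot": [0, 0, 0.066], "xyz": [0.036, -0.212, 0.118], "grip": 165},
    {"rot": [0, 0, 0.066], "xyz": [0.036, -0.212, 0.118], "grip": 165},
  ],
)

```text
clock: 2.1
tool_pos: [0.513, 0.134, 0.2386]
eef_rot: [0.998, -0.07, -0.002, -0.0]
contact_force: [-0.0, 0.0, 0.6]
opening: 0.353
finger_force: 0.0
```

Run:
```python
from h import *
print(rel((.515,.133,.141),-98.5))
cv2.imwrite("pics/b1.png",np.hstack([crop(r.snapshot("side")[:,:,::-1],(140,70,240,195),(400,500)),crop(r.snapshot("top")[:,:,::-1],(125,165,225,265),(400,500))]))
```

```text
(array([0.0025, 0.0007, 0.0976]), array([0.    , 0.0043, 0.0078]))
```

View pics/b1.png

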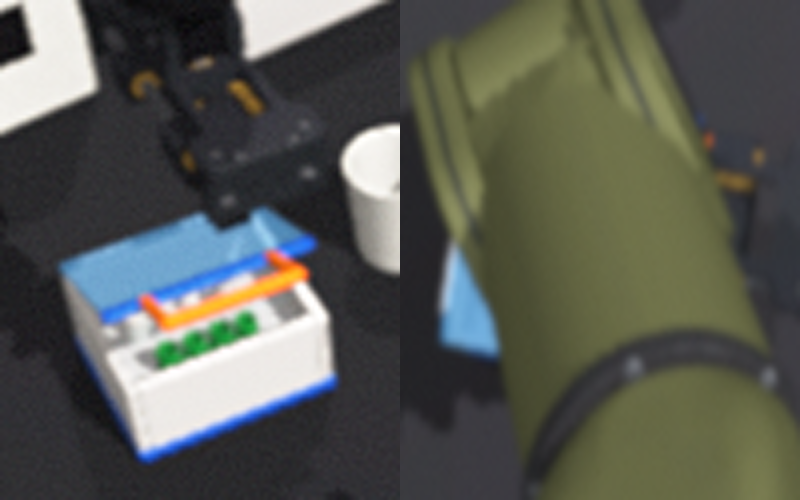

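The gripper is above the bar, clear of it, and the cover is still ajar; in the side crop the bar runs (160,318)–(300,272). Descending to grasp.

Request:
carry_out(
  plan=[
    {"rot": [0, 0.004, 0.008], "xyz": [0.002, 0, 0.025], "grip": 165},
    {"rot": [0, 0.004, 0.008], "xyz": [0.002, 0, 0.05], "grip": 165},
    {"rot": [0, 0.004, 0.008], "xyz": [0.002, 0, 0.07], "grip": 165},
    {"rot": [0, 0.004, 0.008], "xyz": [0.002, 0, 0.085], "grip": 165},
    {"rot": [0, 0.004, 0.008], "xyz": [0.002, 0, 0.096], "grip": 165},
    {"rot": [0, 0.004, 0.008], "xyz": [0.002, 0, 0.096], "grip": 165},
    {"rot": [0, 0.004, 0.008], "xyz": [0.002, 0, 0.096], "grip": 230},
    {"rot": [0, 0.004, 0.008], "xyz": [0.002, 0, 0.096], "grip": 255},
  ],
)

```text
clock: 2.87
tool_pos: [0.5177, 0.132, 0.146]
eef_rot: [0.997, -0.077, 0.004, -0.002]
contact_force: [0.8, 8.4, -6.9]
opening: 0.227
finger_force: 4.9
```

Request:
carry_out(
  plan=[
    {"rot": [0, 0, 0], "xyz": [0, 0, 0], "grip": 255},
    {"rot": [0, 0, 0], "xyz": [0, 0, 0], "grip": 255},
    {"rot": [0, 0, 0], "xyz": [0, 0, 0], "grip": 255},
  ],
)

```text
clock: 3.12
tool_pos: [0.5185, 0.1372, 0.1462]
eef_rot: [0.997, -0.075, 0.005, -0.005]
contact_force: [1.4, 12.5, -9.6]
opening: 0.108
finger_force: 10.0
```

Run:
```python
from h import *
s=r.get_state();print(s["tool_pos"],s["eef_rot"],s["opening"],s["finger_force"],s["contact_force"])
cv2.imwrite("pics/b2.png",crop(r.snapshot("side")[:,:,::-1],(140,70,240,195),(480,600)))
```

```text
[0.51850447 0.1372266  0.14624946] [ 0.99716611 -0.07489872  0.00475551 -0.00522675] 0.10829843687221292 9.996654912829399 [ 1.44562882 12.45535932 -9.6219856 ]
```

View pics/b2.png

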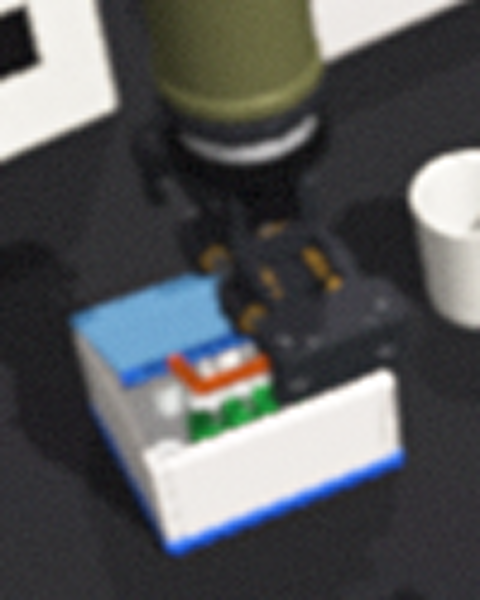

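```bash
cat >> h.py <<'E'
H=np.array([.541,.291,.075]);X=np.array([.989,-.148,0]);Y=np.array([.148,.989,0]);Z=np.array([0,0,1.])
def bar(a,x=0): a=np.radians(a);return H+X*x+.176*(-np.cos(a)*Y+np.sin(a)*Z)
E
python3 - <<'E'
from h import *
for a in(20,24,27,30,34): print(a,bar(a),proj("side",bar(a,-.045)))
s=r.get_state();print(s["contact_force"],s["moment"],s["joint_torque"])
E
```

```text
20 [0.51652289 0.12743334 0.13519555] [184.72005264 157.28346172]
24 [0.51720397 0.13198462 0.14658565] [183.39640945 153.03936612]
27 [0.51779106 0.13590784 0.15490233] [182.32437405 149.74991962]
30 [0.51844177 0.14025615 0.163     ] [181.18806594 146.38254224]
34 [0.51940523 0.1466944  0.17341795] [179.57963552 141.79352527]
[ 1.80035533 12.85271851 -8.99242312] [ 2.71111843 -0.25886921 -0.00987106] [ 6.58765867e+00 -5.20363927e+01  5.19459486e+00 -7.69867301e+00
  1.58156835e+00  2.53591083e+00  2.09468161e-02]
```

The fingers hold the bar (opening 9.5 mm). The bar's end is at about side pixel (177,145), which fits a cover angle near 30°. I swing it along the arc in two halves.

Request:
carry_out(
  plan=[
    {"rot": [0, 0, 0], "xyz": [0, -0.008, -0.013], "grip": 255},
    {"rot": [0, 0, 0], "xyz": [0, -0.018, -0.025], "grip": 255},
    {"rot": [0, 0, 0], "xyz": [0, -0.028, -0.036], "grip": 255},
    {"rot": [0, 0, 0], "xyz": [0, -0.04, -0.0465], "grip": 255},
    {"rot": [0, 0, 0], "xyz": [0, -0.052, -0.056], "grip": 255},
    {"rot": [0, 0, 0], "xyz": [0, -0.065, -0.064], "grip": 255},
    {"rot": [0, 0, 0], "xyz": [0, -0.079, -0.071], "grip": 255},
    {"rot": [0, 0, 0], "xyz": [0, -0.093, -0.077], "grip": 255},
  ],
)

```text
clock: 3.83
tool_pos: [0.5314, 0.2158, 0.2253]
eef_rot: [0.997, -0.08, 0.003, 0.005]
contact_force: [-3.0, -10.7, 16.9]
opening: 0.108
finger_force: 10.0
```

Run:
```python
from h import *
s=r.get_state();p=s["tool_pos"];print(p,s["opening"],s["contact_force"],s["finger_force"])
b=p+[0,0,.019]-H;print("yz",b@Y,b[2],np.hypot(b@Y,b[2]),np.degrees(np.arctan2(b[2],-b@Y)))
q=lambda a:np.round((bar(a)-[0,0,.019]-p)@np.c_[Y,Z,X],4)
for a in range(75,112,5):print(a,q(a))
cv2.imwrite("pics/s3.png",r.snapshot("side")[:,:,::-1])
```

```text
[0.53141839 0.21581661 0.22525146] 0.10827924145831404 [ -3.04668579 -10.66574032  16.87202795] 10.0290048122406
yz -0.07577444699949695 0.16925145677933545 0.185439538502464 65.88177687002914
75 [ 0.0302  0.0008 -0.0017]
80 [ 0.0452  0.0041 -0.0017]
85 [ 0.0604  0.0061 -0.0017]
90 [ 0.0758  0.0067 -0.0017]
95 [ 0.0911  0.0061 -0.0017]
100 [ 0.1063  0.0041 -0.0017]
105 [ 0.1213  0.0008 -0.0017]
110 [ 0.136  -0.0039 -0.0017]
```

Run:
```python
from h import *
im=cv2.imread("pics/s3.png")
for b in blobs(im,(3,130,100),(20,255,255),(130,60,260,190)):print(b)
for a in range(56,80,4): print(a,bar(a)[1:],proj("side",bar(a,-.045)),proj("side",bar(a,.045)))
cv2.imwrite("pics/s3c.png",crop(im,(130,60,250,180),(600,600)))
```

```text
(8, [187.8, 76.5], [[186.0, 75.0], [187.1999969482422, 74.19999694824219], [189.5, 77.69999694824219], [188.3000030517578, 78.5]])
(10, [196.6, 102.8], [[194.60000610351562, 104.4000015258789], [195.60000610351562, 100.4000015258789], [198.0, 101.0], [197.0, 105.0]])
(99, [168.7, 107.1], [[158.5, 110.0], [172.60000610351562, 97.19999694824219], [178.5, 103.69999694824219], [164.5, 116.5]])
(6, [253.5, 189.0], [[256.0, 189.0], [256.0, 189.0], [251.0, 189.0], [251.0, 189.0]])
56 [0.19366465 0.22091061] [169.32223851 115.97026319] [202.71770298 104.35707927]
60 [0.203968   0.22742047] [167.30981424 111.45302967] [200.74427982  99.97180342]
64 [0.21469536 0.23318775] [165.28881967 107.07701358] [198.7338214   95.73339471]
68 [0.22579448 0.23818436] [163.27441527 102.8743694 ] [196.70137882  91.67266354]
72 [0.23721127 0.24238595] [161.28154818  98.87519626] [194.66207879  87.81836784]
76 [0.24889011 0.24577205] [159.32473824  95.10713645] [192.63090575  84.1968377 ]
```

View pics/s3c.png

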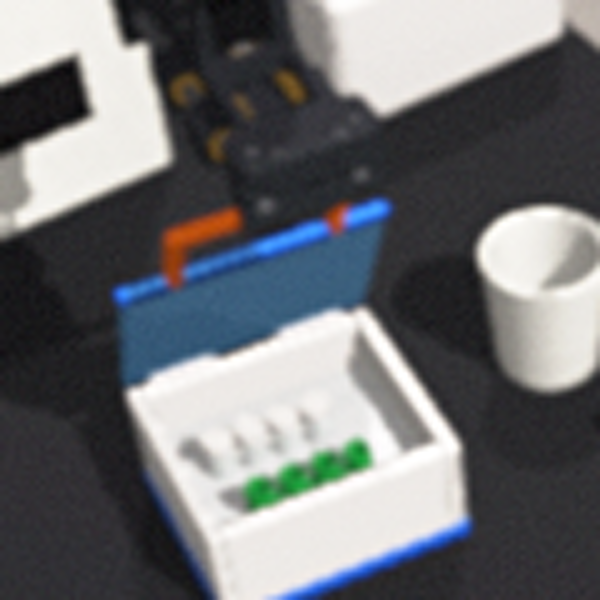

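The bar's corner is at side pixel (164,108), so the cover is near 63°, and it has slid towards the fingertips under about 20 N of radial load. I loosen the fingers into a cage, settle, and then push on.

Request:
carry_out(
  plan=[
    {"rot": [0, 0, 0], "xyz": [0, 0, 0], "grip": 200},
    {"rot": [0, 0, 0], "xyz": [0, 0, 0], "grip": 200},
    {"rot": [0, 0, 0], "xyz": [0, 0, 0], "grip": 200},
    {"rot": [0, 0, 0], "xyz": [0, 0, 0], "grip": 200},
  ],
)

```text
clock: 4.22
tool_pos: [0.5305, 0.2221, 0.2221]
eef_rot: [0.997, -0.077, 0.002, 0.0]
contact_force: [-0.2, -0.3, -0.3]
opening: 0.216
finger_force: 0.0
```

Run:
```python
from h import *
s=r.get_state();p=s["tool_pos"];print(p,s["eef_rot"],s["opening"],s["contact_force"],s["finger_force"])
q=lambda a:np.round((bar(a)-[0,0,.014]-p)@np.c_[Y,Z,X],4)
for a in range(65,112,5):print(a,q(a))
im=r.snapshot("side")[:,:,::-1].copy()
for b in blobs(im,(3,130,100),(20,255,255),(150,85,185,125)):print(b)
```

```text
[0.53051789 0.22206378 0.22209395] [ 9.97004285e-01 -7.73162556e-02  2.15496778e-03  8.87567295e-05] 0.21609301890135132 [-0.24108315 -0.27859185 -0.34703924] 0.0
65 [-0.0047 -0.0016  0.0002]
70 [0.0095 0.0043 0.0002]
75 [0.0242 0.0089 0.0002]
80 [0.0392 0.0122 0.0002]
85 [0.0544 0.0142 0.0002]
90 [0.0697 0.0149 0.0002]
95 [0.0851 0.0142 0.0002]
100 [0.1003 0.0122 0.0002]
105 [0.1153 0.0089 0.0002]
110 [0.1299 0.0043 0.0002]
(99, [167.6, 105.3], [[157.5, 108.5], [170.5, 95.5], [177.0, 102.0], [164.0, 115.0]])
```

Request:
carry_out(
  plan=[
    {"rot": [0, 0, 0], "xyz": [0, -0.014, -0.004], "grip": 200},
    {"rot": [0, 0, 0], "xyz": [0, -0.028, -0.008], "grip": 200},
    {"rot": [0, 0, 0], "xyz": [0, -0.042, -0.011], "grip": 200},
    {"rot": [0, 0, 0], "xyz": [0, -0.056, -0.013], "grip": 200},
    {"rot": [0, 0, 0], "xyz": [0, -0.07, -0.013], "grip": 200},
    {"rot": [0, 0, 0], "xyz": [0, -0.084, -0.013], "grip": 200},
    {"rot": [0, 0, 0], "xyz": [0, -0.098, -0.011], "grip": 200},
    {"rot": [0, 0, 0], "xyz": [0, -0.108, -0.009], "grip": 200},
  ],
)

```text
clock: 4.93
tool_pos: [0.5471, 0.3298, 0.2305]
eef_rot: [0.997, -0.077, 0.002, 0.0]
contact_force: [0.6, -1.6, 0.2]
opening: 0.213
finger_force: 0.7
```

Request:
carry_out(
  plan=[
    {"rot": [0, 0, 0], "xyz": [0, 0, 0], "grip": 200},
    {"rot": [0, 0, 0], "xyz": [0, 0, 0], "grip": 200},
    {"rot": [0, 0, 0], "xyz": [0, 0, 0], "grip": 200},
  ],
)

```text
clock: 5.18
tool_pos: [0.5469, 0.3284, 0.2304]
eef_rot: [0.997, -0.077, 0.002, 0.001]
contact_force: [-0.7, -0.9, 0.3]
opening: 0.215
finger_force: 0.0
```

Run:
```python
from h import *
s=r.get_state();p=s["tool_pos"];print(p,s["eef_rot"],s["opening"],s["contact_force"],(p-H)@Y)
im=r.snapshot("side")[:,:,::-1].copy()
for b in blobs(im,(3,130,100),(20,255,255),(130,40,200,115)):print(b)
for a in range(92,116,4): print(a,bar(a)[1:],proj("side",bar(a,-.045)),proj("side",bar(a,.045)))
cv2.imwrite("pics/s4c.png",crop(im,(110,40,230,160),(600,600)))
```

```text
[0.54690254 0.32837718 0.23040639] [ 9.97004266e-01 -7.73251808e-02  1.72216622e-03  5.86761858e-04] 0.21507489108545347 [-0.73292387 -0.92705811  0.27252319] 0.03783960803417507
(7, [168.7, 50.3], [[167.0, 49.0], [167.5, 48.5], [170.5, 51.5], [170.0, 52.0]])
(69, [182.7, 77.5], [[178.6999969482422, 71.5], [184.10000610351562, 70.4000015258789], [186.6999969482422, 83.69999694824219], [181.3000030517578, 84.69999694824219]])
(76, [151.1, 82.1], [[145.6999969482422, 76.80000305175781], [157.89999389648438, 73.80000305175781], [162.60000610351562, 92.5999984741211], [150.39999389648438, 95.5999984741211]])
92 [0.29707475 0.25089279] [152.12297544  82.79599482] [184.8709389   72.46433447]
96 [0.30919464 0.25003585] [150.53662303  80.49259112] [183.08651212  70.29851062]
100 [0.3212259  0.24832616] [149.05497183  78.52080049] [181.38670575  68.45975886]
104 [0.33310989 0.24577205] [147.6853593   76.88574764] [179.78076808  66.95254922]
108 [0.34478873 0.24238595] [146.43383272  75.58943887] [178.27674692  65.778346  ]
112 [0.35620552 0.23818436] [145.30516655  74.63096171] [176.88147553  64.93580206]
```

View pics/s4c.png

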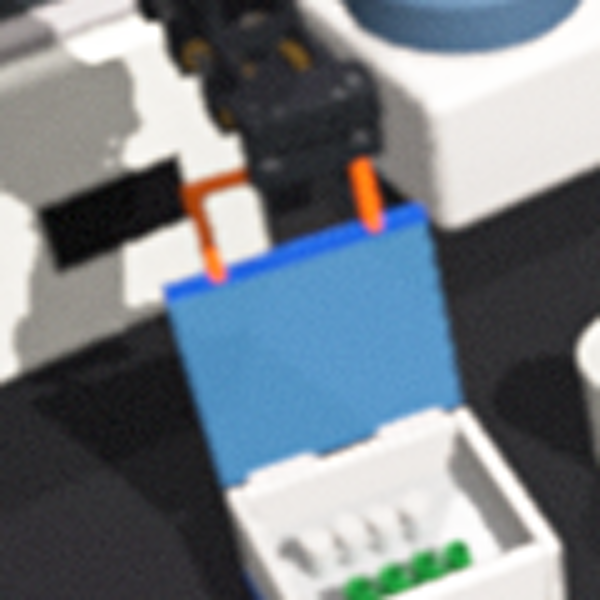

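The bar's corner is at side pixel (148.4,78.2) and the cover stands near 101–104°. I refine the hinge position from the rim's back corners at (154.4,137.6) and (203.6,121.6).

Run:
```python
from h import *
a=plane("side",154.4,137.6,.075);b=plane("side",203.6,121.6,.075);print(a,b,np.linalg.norm(a-b),(a+b)/2,np.degrees(np.arctan2(*(b-a)[1::-1])))
im=r.snapshot("side")[:,:,::-1].copy()
for bb in blobs(im,(45,90,50),(85,255,255),(165,140,215,175),3):print(bb)
# solve angle: pixel of bar end for hinge offset dy
from scipy.optimize import minimize_scalar
import h
for dy in(-.006,-.003,0,.003,.006):
    h.H=np.array([.541,.291,.075])+dy*Y
    f=lambda a:np.hypot(*(proj("side",h.bar(a,-.045))-[148.4,78.2]))
    g=lambda a:np.hypot(*(proj("side",h.bar(a,-.045))-[181,151]))
    m=minimize_scalar(f,bounds=(80,125),method="bounded");print(dy,m.x,m.fun)
```

```text
[0.4655913  0.30539758 0.075     ] [0.61526732 0.27578226 0.075     ] 0.15257777189913987 [0.54042931 0.29058992 0.075     ] -11.192143572127744
(118, [190.7, 154.7], [[178.0, 156.5], [201.89999389648438, 147.3000030517578], [203.89999389648438, 152.3000030517578], [180.0, 161.5]])
-0.006 103.96349319963926 0.10952078516801822
-0.003 102.53998141414256 0.2172967013271733
0 101.17811040491404 0.3095280879824588
0.003 99.87162685917788 0.3880974245300814
0.006 98.61494600677062 0.45454232834454655
```

Request:
carry_out(
  plan=[
    {"rot": [0, 0, 0], "xyz": [0, -0.006, 0.001], "grip": 200},
    {"rot": [0, 0, 0], "xyz": [0, -0.012, 0.002], "grip": 200},
    {"rot": [0, 0, 0], "xyz": [0, -0.017, 0.004], "grip": 200},
    {"rot": [0, 0, 0], "xyz": [0, -0.022, 0.006], "grip": 200},
    {"rot": [0, 0, 0], "xyz": [0, -0.022, 0.006], "grip": 200},
    {"rot": [0, 0, 0], "xyz": [0, -0.022, 0.006], "grip": 200},
  ],
)

```text
clock: 5.78
tool_pos: [0.55, 0.352, 0.2244]
eef_rot: [0.997, -0.077, 0.002, -0.0]
contact_force: [-0.2, -0.5, -0.5]
opening: 0.214
finger_force: 0.0
```

Run:
```python
from h import *
s=r.get_state();p=s["tool_pos"];print(p,s["opening"],s["contact_force"],(p-H)@Y)
im=r.snapshot("side")[:,:,::-1].copy()
for b in blobs(im,(3,130,100),(20,255,255),(130,40,200,115)):print(b)
```

```text
[0.55001347 0.35196682 0.22439758] 0.2136660974488111 [-0.24130476 -0.54625876 -0.4718458 ] 0.0616301789753296
(6, [165.5, 48.0], [[164.0, 47.0], [164.5, 46.5], [167.0, 49.0], [166.5, 49.5]])
(78, [180.3, 75.1], [[175.3000030517578, 68.9000015258789], [180.39999389648438, 67.19999694824219], [185.3000030517578, 81.9000015258789], [180.1999969482422, 83.5999984741211]])
(83, [148.9, 79.9], [[144.0, 72.0], [156.0, 72.0], [156.0, 92.0], [144.0, 92.0]])
```

Request:
carry_out(
  plan=[
    {"rot": [0, 0, 0], "xyz": [0, 0.003, 0], "grip": 165},
    {"rot": [0, 0, 0], "xyz": [0, 0.003, 0], "grip": 165},
    {"rot": [0, 0, 0], "xyz": [0, 0.003, -0.015], "grip": 165},
    {"rot": [0, 0, 0], "xyz": [0, 0.003, -0.04], "grip": 165},
    {"rot": [0, 0, 0], "xyz": [0, 0.003, -0.075], "grip": 165},
    {"rot": [0, 0, 0], "xyz": [0, 0.003, -0.11], "grip": 100},
    {"rot": [0, 0, 0], "xyz": [0, 0.03, -0.13], "grip": 50},
    {"rot": [0, 0, 0], "xyz": [0, 0.065, -0.13], "grip": 50},
  ],
)

```text
clock: 6.5
tool_pos: [0.5412, 0.2911, 0.3598]
eef_rot: [0.997, -0.075, 0.006, -0.004]
contact_force: [0.9, -0.2, 1.2]
opening: 0.56
finger_force: 0.0
```

Run:
```python
from h import *
s=r.get_state();print(s["tool_pos"]);print(rel((.5,-.06,.33),-85),rel((.518,-.203,.25),-76))
```

```text
[0.54124029 0.29109358 0.35984737]
(array([0.0112, 0.3536, 0.0266]), array([-0.0083, -0.0123, -0.2367])) (array([0.0494, 0.4931, 0.1057]), array([-0.0073, -0.013 , -0.3937]))
```

Request:
carry_out(
  plan=[
    {"rot": [0, 0, 0], "xyz": [0.002, 0.035, 0], "grip": 50},
    {"rot": [0, 0, -0.05], "xyz": [0.007, 0.075, 0], "grip": 50},
    {"rot": [0, 0, -0.1], "xyz": [0.012, 0.115, 0], "grip": 50},
    {"rot": [0, 0, -0.15], "xyz": [0.017, 0.155, 0], "grip": 50},
    {"rot": [0, 0, -0.2], "xyz": [0.022, 0.195, 0], "grip": 50},
    {"rot": [0, 0, -0.25], "xyz": [0.027, 0.235, 0], "grip": 50},
    {"rot": [0, 0, -0.3], "xyz": [0.032, 0.275, 0], "grip": 50},
    {"rot": [0, 0, -0.35], "xyz": [0.037, 0.315, 0], "grip": 50},
  ],
)

```text
clock: 7.17
tool_pos: [0.5275, -0.0322, 0.3552]
eef_rot: [0.995, 0.099, 0.002, 0.001]
contact_force: [1.0, -0.7, 0.9]
opening: 0.806
finger_force: 0.0
```

Run:
```python
from h import *
print(rel((.518,-.203,.20),-76))
t=r.snapshot("top")[:,:,::-1].copy();s=r.snapshot("side")[:,:,::-1].copy();cv2.imwrite("pics/t5.png",t);cv2.imwrite("pics/s5.png",s)
cv2.imwrite("pics/c5.png",np.hstack([crop(t,(90,170,210,260),(400,300)),crop(s,(130,50,240,190),(400,500))[:300]*0+crop(s,(130,50,240,133),(400,300))]))
cv2.imwrite("pics/c5.png",np.hstack([crop(t,(80,160,220,260),(420,300)),crop(s,(130,55,240,184),(380,446))[:300]]))
```

```text
(array([-0.0436,  0.1653,  0.1553]), array([ 0.0018, -0.0043, -0.0463]))
```

View pics/c5.png

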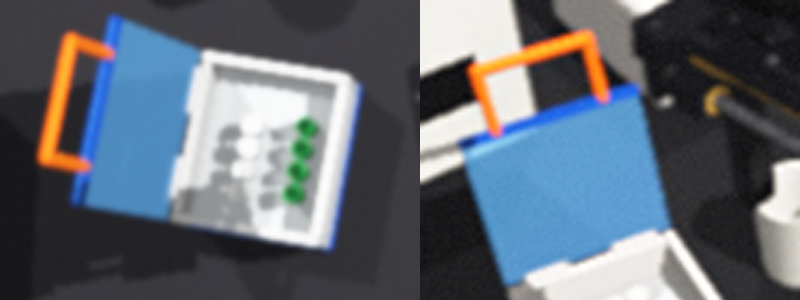

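In the top crop the bar ends are at (68,38) and (45,160), and the green mouths run (308,128) to (294,193). In the side crop the bar corners are at (55,72) and (173,37). From these I measure the cover angle and the mouths.

Run:
```python
from h import *
np.set_printoptions(precision=4,suppress=True)
t=cv2.imread("pics/t5.png");s=cv2.imread("pics/s5.png")
T=lambda x,y:(80+x/3,160+y/3);S=lambda x,y:(130+x/3.4545,55+y/3.4545)
A,e1=tri(T(68,38),S(173,37));B,e2=tri(T(45,160),S(55,72));print("bar",A,B,e1,e2,np.linalg.norm(A-B),np.degrees(np.arctan2(*(A-B)[1::-1])))
m=(A+B)/2-H;print(m@Y,m[2],np.hypot(m@Y,m[2]),np.degrees(np.arctan2(m[2],-m@Y)))
for p in[(205,52),(170,218),(355,75),(330,247)]:print("rim",plane("top",*T(*p),.075))
G=np.array([plane("top",*T(*p),.068) for p in[(308,128),(303,150),(298,170),(294,193)]]);print("tubes top",G,G.mean(0))
for n,im,box in(("top",t,(165,195,190,232)),("side",s,(165,140,215,175))):
    b=blobs(im,(40,70,40),(88,255,255),box,4)
    for q in b:
        print(n,q[0],q[1],plane(n,*q[1],.068))
```

```text
bar [0.5974 0.3405 0.2394] [0.503  0.3532 0.2412] 0.004694293202593567 0.0011740606430658894 0.09526675614256257 -7.642073954033966
0.05656807364742405 0.16529571496940837 0.17470724181735653 108.89215045028227
rim [0.6125 0.277  0.075 ]
rim [0.4676 0.3017 0.075 ]
rim [0.5932 0.1453 0.075 ]
rim [0.444  0.1631 0.075 ]
tubes top [[0.5472 0.1861 0.068 ]
 [0.5279 0.1899 0.068 ]
 [0.5105 0.1938 0.068 ]
 [0.4905 0.1966 0.068 ]] [0.519  0.1916 0.068 ]
top 164 [179.5, 213.5] [0.5188 0.1936 0.068 ]
side 133 [190.8, 154.6] [0.5161 0.1908 0.068 ]
```

Request:
carry_out(
  plan=[
    {"rot": [0, 0, -0.02], "xyz": [-0.01, 0.03, 0.01], "grip": 50},
    {"rot": [0, 0, -0.046], "xyz": [-0.02, 0.065, 0.03], "grip": 40},
    {"rot": [0, 0, -0.046], "xyz": [-0.03, 0.1, 0.05], "grip": 40},
    {"rot": [0, 0, -0.046], "xyz": [-0.04, 0.135, 0.07], "grip": 40},
    {"rot": [0, 0, -0.046], "xyz": [-0.044, 0.16, 0.095], "grip": 40},
    {"rot": [0, 0, -0.046], "xyz": [-0.044, 0.165, 0.12], "grip": 40},
    {"rot": [0, 0, -0.046], "xyz": [-0.044, 0.165, 0.135], "grip": 40},
    {"rot": [0, 0, -0.046], "xyz": [-0.044, 0.165, 0.135], "grip": 40},
  ],
)

```text
clock: 7.93
tool_pos: [0.5153, -0.2006, 0.2169]
eef_rot: [0.993, 0.12, -0.001, -0.001]
contact_force: [1.1, 0.9, -0.1]
opening: 0.844
finger_force: 0.0
```

Cover at 109°, with measured radius 174.7 mm against 176 given. Now the head.

Request:
carry_out(
  plan=[
    {"rot": [0, 0, 0], "xyz": [0.002, 0.002, 0.025], "grip": 60},
    {"rot": [0, 0, 0], "xyz": [0.002, 0.002, 0.05], "grip": 80},
    {"rot": [0, 0, 0], "xyz": [0.002, 0.002, 0.075], "grip": 90},
    {"rot": [0, 0, 0], "xyz": [0.002, 0.002, 0.1], "grip": 90},
    {"rot": [0, 0, 0], "xyz": [0.002, 0.002, 0.12], "grip": 90},
    {"rot": [0, 0, 0], "xyz": [0.002, 0.002, 0.135], "grip": 90},
    {"rot": [0, 0, 0], "xyz": [0.002, 0.002, 0.135], "grip": 90},
    {"rot": [0, 0, 0], "xyz": [0.002, 0.002, 0.135], "grip": 90},
  ],
)

```text
clock: 8.6
tool_pos: [0.5212, -0.2015, 0.0856]
eef_rot: [0.993, 0.121, 0.002, 0.001]
contact_force: [0.2, 0.5, 0.3]
opening: 0.653
finger_force: 0.0
```

Request:
carry_out(
  plan=[
    {"rot": [0, 0, 0], "xyz": [0, 0, 0], "grip": 160},
    {"rot": [0, 0, 0], "xyz": [0, 0, 0], "grip": 200},
    {"rot": [0, 0, 0], "xyz": [0, 0, 0], "grip": 255},
    {"rot": [0, 0, 0], "xyz": [0, 0, 0], "grip": 255},
    {"rot": [0, 0, 0], "xyz": [0, 0, 0], "grip": 255},
    {"rot": [0, 0, 0], "xyz": [0, 0, 0], "grip": 255},
  ],
  squeeze=25,
)

```text
clock: 9.1
tool_pos: [0.5208, -0.2023, 0.0855]
eef_rot: [0.993, 0.121, 0.002, 0.001]
contact_force: [-0.3, -0.5, 3.8]
opening: 0.296
finger_force: 24.8
```

Request:
carry_out(
  plan=[
    {"rot": [0, 0, 0], "xyz": [0, 0, -0.01], "grip": 255},
    {"rot": [0, 0, 0], "xyz": [0, 0, -0.03], "grip": 255},
    {"rot": [0, 0, 0], "xyz": [0, 0, -0.055], "grip": 255},
    {"rot": [0, 0, 0], "xyz": [0, 0, -0.085], "grip": 255},
    {"rot": [0, 0, 0], "xyz": [0, 0, -0.115], "grip": 255},
    {"rot": [0, 0, 0], "xyz": [0, 0, -0.145], "grip": 255},
    {"rot": [0, 0, 0], "xyz": [0, 0, -0.17], "grip": 255},
    {"rot": [0, 0, 0], "xyz": [0, 0, -0.18], "grip": 255},
  ],
)

```text
clock: 9.77
tool_pos: [0.5211, -0.2024, 0.2688]
eef_rot: [0.993, 0.12, 0.004, 0.002]
contact_force: [0.3, -0.3, -2.2]
opening: 0.293
finger_force: 24.8
```

Run:
```python
from h import *
s=r.get_state();print(s["tool_pos"],s["opening"],s["contact_force"]);print(rel((.521,.06,.265),-90),rel((.521,.1915,.265),-99))
cv2.imwrite("pics/s6.png",r.snapshot("side")[:,:,::-1]);cv2.imwrite("pics/t6.png",r.snapshot("top")[:,:,::-1])
im=cv2.imread("pics/s6.png")
for nm,lo,hi in(("yellow",(22,110,110),(34,255,255)),("blue",(105,130,60),(130,255,255)),("red",(0,150,90),(3,255,255)),("white",(0,0,150),(180,50,255))):
    print(nm,[b for b in blobs(im,lo,hi,(240,140,340,270),5)])
```

```text
[ 0.52109421 -0.20242968  0.26879971] 0.2929789998373516 [ 0.30883995 -0.32133634 -2.15609928]
(array([ 0.0627, -0.2548,  0.0032]), array([ 0.0034, -0.009 ,  0.2416])) (array([ 0.0941, -0.3825,  0.0029]), array([ 0.0027, -0.0093,  0.3987]))
yellow []
blue [(20, [269.0, 154.8], [[267.0, 153.0], [271.0, 153.0], [271.0, 157.0], [267.0, 157.0]]), (235, [289.7, 201.3], [[281.20001220703125, 209.8000030517578], [285.5, 188.3000030517578], [299.20001220703125, 191.0], [294.8999938964844, 212.60000610351562]])]
red [(7, [295.9, 185.7], [[293.5, 184.6999969482422], [294.0, 184.0], [298.20001220703125, 186.8000030517578], [297.70001220703125, 187.5]]), (43, [245.0, 198.1], [[242.0, 195.0], [248.0, 195.0], [248.0, 202.0], [242.0, 202.0]]), (47, [261.1, 200.1], [[258.0, 197.0], [264.0, 197.0], [264.0, 204.0], [258.0, 204.0]]), (29, [252.1, 206.0], [[250.0, 203.0], [254.0, 203.0], [254.0, 209.0], [250.0, 209.0]])]
white [(37, [308.6, 152.3], [[300.8999938964844, 152.60000610351562], [315.8999938964844, 149.60000610351562], [316.3999938964844, 152.10000610351562], [301.3999938964844, 155.100006103
[... 253 characters left out ...]
43.10000610351562]]), (38, [307.4, 206.8], [[302.5, 210.6999969482422], [309.5, 200.89999389648438], [312.70001220703125, 203.1999969482422], [305.70001220703125, 213.0]]), (347, [283.4, 221.0], [[269.0, 224.0], [289.5, 203.5], [300.5, 214.5], [280.0, 235.0]]), (58, [296.1, 240.8], [[286.3999938964844, 238.89999389648438], [289.8999938964844, 233.60000610351562], [305.6000061035156, 244.10000610351562], [302.1000061035156, 249.39999389648438]]), (19, [292.6, 243.6], [[289.5, 242.5], [291.5, 240.5], [295.5, 244.5], [293.5, 246.5]]), (18, [266.1, 267.4], [[263.20001220703125, 266.3999938964844], [266.79998779296875, 264.6000061035156], [269.0, 269.0], [265.3999938964844, 270.79998779296875]])]
```

Request:
carry_out(
  plan=[
    {"rot": [0, 0, 0.04], "xyz": [0.007, -0.03, 0], "grip": 255},
    {"rot": [0, 0, 0.09], "xyz": [0.016, -0.065, 0], "grip": 255},
    {"rot": [0, 0, 0.14], "xyz": [0.025, -0.1, 0], "grip": 255},
    {"rot": [0, 0, 0.19], "xyz": [0.034, -0.135, 0], "grip": 255},
    {"rot": [0, 0, 0.24], "xyz": [0.043, -0.17, 0], "grip": 255},
    {"rot": [0, 0, 0.29], "xyz": [0.052, -0.205, 0], "grip": 255},
    {"rot": [0, 0, 0.34], "xyz": [0.06, -0.235, 0], "grip": 255},
    {"rot": [0, 0, 0.39], "xyz": [0.067, -0.265, 0], "grip": 255},
  ],
)

```text
clock: 10.53
tool_pos: [0.5199, 0.0729, 0.2626]
eef_rot: [0.997, -0.075, -0.0, 0.001]
contact_force: [0.4, 0.2, -2.6]
opening: 0.292
finger_force: 24.8
```

Run:
```python
from h import *
s=r.get_state();print(s["tool_pos"]);print(rel((.521,.1915,.235),-99))
```

```text
[0.51985032 0.07291757 0.26263184]
(array([-0.0165, -0.1175,  0.0274]), array([ 0.0016, -0.0001,  0.0074]))
```

Request:
carry_out(
  plan=[
    {"rot": [0, 0, 0.007], "xyz": [-0.004, -0.03, 0], "grip": 255},
    {"rot": [0, 0, 0.007], "xyz": [-0.008, -0.06, 0.005], "grip": 255},
    {"rot": [0, 0, 0.007], "xyz": [-0.013, -0.09, 0.02], "grip": 255},
    {"rot": [0, 0, 0.007], "xyz": [-0.016, -0.11, 0.04], "grip": 255},
    {"rot": [0, 0, 0.007], "xyz": [-0.016, -0.117, 0.06], "grip": 255},
    {"rot": [0, 0, 0.007], "xyz": [-0.016, -0.117, 0.077], "grip": 255},
    {"rot": [0, 0, 0.007], "xyz": [-0.016, -0.117, 0.077], "grip": 255},
    {"rot": [0, 0, 0.007], "xyz": [-0.016, -0.117, 0.077], "grip": 255},
  ],
)

```text
clock: 11.2
tool_pos: [0.5215, 0.1883, 0.1856]
eef_rot: [0.997, -0.077, -0.0, 0.002]
contact_force: [0.0, 0.0, -1.6]
opening: 0.297
finger_force: 24.8
```

Run:
```python
from h import *
s=r.get_state();print(s["tool_pos"],s["eef_rot"],s["contact_force"]);
im=r.snapshot("side")[:,:,::-1].copy();cv2.imwrite("pics/s7.png",im)
cv2.imwrite("pics/c7.png",crop(im,(150,90,230,180),(533,600)))
```

```text
[0.52152757 0.18829075 0.18560049] [ 9.96993424e-01 -7.74661808e-02 -3.16303501e-04  1.73290632e-03] [ 0.04786226  0.04937755 -1.62675684]
```

View pics/c7.png

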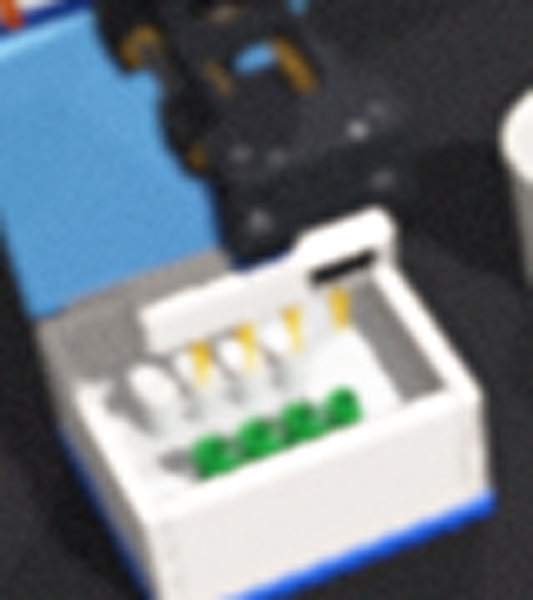

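Seen clearly: the head is upright in the grip, with yellow tips at crop (204,385), (249,367), (293,348), (342,328). The green mouths are at about (213,446), (260,428), (303,412), (345,398).

Run:
```python
from h import *
np.set_printoptions(precision=4,suppress=True)
im=cv2.imread("pics/s7.png")
S=lambda x,y:(150+(x+.5)/6.6625-.5,90+(y+.5)/6.667-.5)
tip=[(204,384),(249,366),(293,348),(342,328)]; mo=[(213,446),(260,428),(303,412),(345,398)]
p=r.get_state()["tool_pos"]
for z in(.106,.111,.116):
    Q=np.array([plane("side",*S(*q),z) for q in tip]);d=Q.mean(0)-p;print("tips",z,Q.mean(0),"rel tcp X,Y",d@X,d@Y,np.linalg.norm(Q[3]-Q[0]),np.degrees(np.arctan2(*(Q[3]-Q[0])[1::-1])))
Q=np.array([plane("side",*S(*q),.068) for q in mo]);d=Q.mean(0)-p;print("mouths",Q.mean(0),"rel",d@X,d@Y,np.linalg.norm(Q[3]-Q[0]),np.degrees(np.arctan2(*(Q[3]-Q[0])[1::-1])))
hsv=cv2.cvtColor(crop(im,(172,145,208,165),(360,200)),cv2.COLOR_BGR2HSV)
t=cv2.imread("pics/t5.png")
# brightness profile of green in top and side pictures (mouth = dark/bright modulation)
for n,I,b in(("side",im,(176,145,208,164)),("top",t,(172,198,188,230))):
    x0,y0,x1,y1=b;g=I[y0:y1,x0:x1].astype(int);e=g[:,:,1]-(g[:,:,0]+g[:,:,2])//2
    print(n);print("\n".join(" ".join(f"{v:3d}" for v in row) for row in e))
```

```text
tips 0.106 [0.5231 0.1951 0.106 ] rel tcp X,Y -0.0005544971950476299 0.006594394910784012 0.06236216927419515 -6.6035371378455485
tips 0.111 [0.5209 0.1905 0.111 ] rel tcp X,Y -0.0020015801959441903 0.0017404123510818092 0.061938565934211605 -6.603537137845557
tips 0.116 [0.5188 0.1859 0.116 ] rel tcp X,Y -0.0034486631968407505 -0.0031135702086203935 0.06151496259422796 -6.603537137845681
mouths [0.5219 0.1955 0.068 ] rel -0.0017638892813211723 0.006826122867367707 0.05980411912956798 -10.007297503693232
side
 -1   1   2  19  37  18   2   0   1   1   7  12   6   3  -2   1   3   2   2   2   2   0   0   0   0   1   0   0   0   0   0   1
 -2  -1   2  15  27  13   3  -1  -2   1   2   5   3   3   1  -1   3   3   2   1   1   0   0   0  -1   1   0   0   0   0   0   0
  0  -1   1   9  17   6   2   1   2   4   2   2   1   2   2   2   2   0   2   0   0  -1  -1   0   7  15   7   2   0   0   0  -1
  0  -1   1   4   6   3   2   2   2   4   2   4   2   2   2   0   0   2   1  -1  -1  -2   1  22  55  65  48  21   1  -1   0   0
  1   0   1   1   1   3   2   1   4   1   4   3   2   2   1  -1   3   7  
[... 3198 characters left out ...]
   1   5  16  32  50  67  73  66  50  24   8   3   1   1   0
  2   2   6  11  24  46  71  70  45  24  11   4   2   0   0   0
  2   5  13  25  35  59  82  72  38  13   5   2   1   1   1   0
  3   9  26  44  56  73  87  74  45  17   4   2   1   1   0   0
  5  16  40  62  66  73  81  80  60  27   8   2   1   1   0   1
  8  25  54  74  72  70  76  82  72  34   9   2   2   0   1   0
  6  24  54  77  79  75  78  81  65  31  10   3   1   0   0   0
  5  14  38  63  73  75  76  68  46  21   7   1   0   0   1   0
  2   7  18  35  46  49  47  39  24  10   3   1   1   0   0   0
  2   2   6  11  17  18  18  14   9   5   2   1   1   1   0   0
  1   0   1   3   4   5   5   4   2   3   1   1   1   0   1   0
```

Run:
```python
from h import *
p=r.get_state()["tool_pos"];g=p+.006*Y;print(rel((g[0],g[1],.1505),-99.3))
```

```text
(array([-0.0001, -0.0061,  0.0364]), array([ 0.0018, -0.0022,  0.0065]))
```

Request:
carry_out(
  plan=[
    {"rot": [0, 0, 0.006], "xyz": [0, -0.003, 0], "grip": 255},
    {"rot": [0, 0, 0.006], "xyz": [0, -0.006, 0], "grip": 255},
    {"rot": [0, 0, 0.006], "xyz": [0, -0.006, 0.008], "grip": 255},
    {"rot": [0, 0, 0.006], "xyz": [0, -0.006, 0.018], "grip": 255},
    {"rot": [0, 0, 0.006], "xyz": [0, -0.006, 0.026], "grip": 255},
    {"rot": [0, 0, 0.006], "xyz": [0, -0.006, 0.032], "grip": 255},
    {"rot": [0, 0, 0.006], "xyz": [0, -0.006, 0.034], "grip": 255},
    {"rot": [0, 0, 0.006], "xyz": [0, -0.006, 0.034], "grip": 255},
  ],
)

```text
clock: 11.92
tool_pos: [0.5237, 0.1949, 0.1527]
eef_rot: [0.997, -0.081, 0.001, 0.001]
contact_force: [0.1, -0.5, -1.8]
opening: 0.293
finger_force: 24.8
```

Run:
```python
from h import *
s=r.get_state();p=s["tool_pos"];print(p,s["eef_rot"],s["contact_force"],s["qd"]);
im=r.snapshot("side")[:,:,::-1].copy();cv2.imwrite("pics/s8.png",im)
cv2.imwrite("pics/c8.png",crop(im,(165,125,215,170),(667,600)))
print(rel((.5215,.1945,.1505),-99.3))
```

```text
[0.52371114 0.19485405 0.15271825] [ 9.96749864e-01 -8.05470671e-02  1.20089703e-03  6.60765782e-04] [ 0.14387345 -0.46479211 -1.78829975] [-0.00053113 -0.01749673 -0.0025675  -0.01516737 -0.00267358  0.00972818
  0.00189488]
(array([-0.0024,  0.001 ,  0.0027]), array([ 0.0005, -0.0033,  0.0011]))
```

View pics/c8.png

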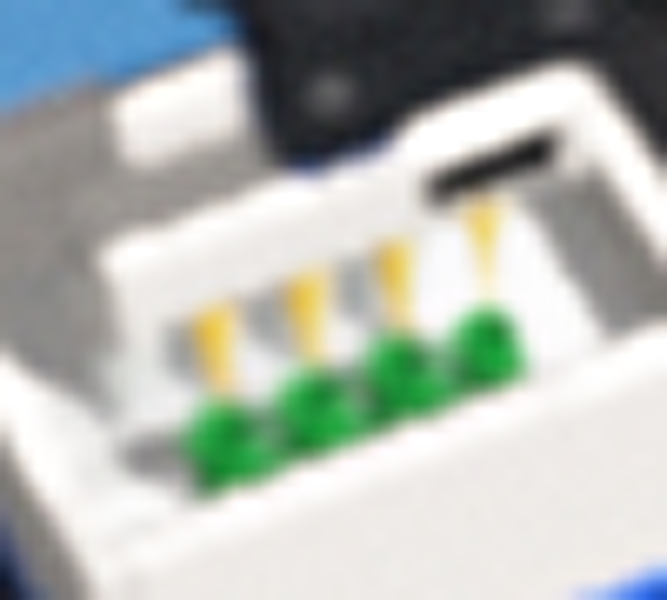

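Tips are at crop (223,392), (315,362), (402,330), (487,288). The mouth centres are about 35–47 crop px straight below, at (227,427) and (488,335), so the tips are centred along the row and about 11 mm up. A small final correction remains: 3 mm down, 1 mm toward -Y, and a slight yaw.

Request:
carry_out(
  plan=[
    {"rot": [0, -0.002, 0.01], "xyz": [0, 0.001, 0.001], "grip": 255},
    {"rot": [0, -0.003, 0.02], "xyz": [0, 0.001, 0.002], "grip": 255},
    {"rot": [0, -0.003, 0.02], "xyz": [0, 0.001, 0.003], "grip": 255},
    {"rot": [0, -0.003, 0.02], "xyz": [0, 0.001, 0.003], "grip": 255},
    {"rot": [0, -0.003, 0.02], "xyz": [0, 0.001, 0.003], "grip": 255},
    {"rot": [0, -0.003, 0.02], "xyz": [0, 0.001, 0.003], "grip": 255},
  ],
)

```text
clock: 12.47
tool_pos: [0.5241, 0.1943, 0.1508]
eef_rot: [0.996, -0.09, 0.001, -0.0]
contact_force: [-0.0, 1.0, -2.8]
opening: 0.299
finger_force: 24.8
```

Run:
```python
from h import *
np.set_printoptions(precision=4,suppress=True)
s=r.get_state();p=s["tool_pos"];print(p,s["eef_rot"],s["contact_force"])
S=lambda x,y:(165+(x+.5)/13.34-.5,125+(y+.5)/13.33-.5)
p8=np.array([.5237,.1949,.1527]);z0=.079
for nm,L,z in(("tips",[(223,392),(315,362),(402,330),(487,288)],z0),("ntop",[(215,310),(305,275),(393,243),(483,207)],z0+.03),("mouth",[(227,427),(316,397),(404,366),(488,335)],.068)):
    Q=np.array([plane("side",*S(*q),z) for q in L]);d=Q.mean(0)-p8;v=Q[3]-Q[0];print(nm,Q.mean(0),d@X,d@Y,np.linalg.norm(v),np.degrees(np.arctan2(v[1],v[0])))
im=r.snapshot("side")[:,:,::-1].copy();cv2.imwrite("pics/s9.png",im)
for n,i in(("s8",cv2.imread("pics/s8.png")),("s9",im)):
    print(n,blobs(i,(45,90,50),(85,255,255),(170,140,215,175),3),[ (b[0],b[1]) for b in blobs(i,(18,60,110),(35,255,255),(175,135,210,165),2)])
s=r.get_state();print(s["tool_pos"],s["contact_force"],s["clock"])
```

```text
[0.5241 0.1943 0.1508] [ 0.9959 -0.0904  0.0006 -0.    ] [-0.0259  1.0012 -2.8197]
tips [0.5216 0.1944 0.079 ] -0.0019762468844046234 -0.0007736967190728839 0.06024412264160641 -7.779419845614863
ntop [0.5206 0.1889 0.109 ] -0.002201492723397785 -0.006381046475156701 0.059418747180236646 -8.055165421866002
mouth [0.5206 0.1945 0.068 ] -0.003025837638875401 -0.0008805350189314994 0.05871854822089778 -10.74264940606553
s8 [(123, [191.0, 154.7], [[178.3000030517578, 156.10000610351562], [201.8000030517578, 147.0], [203.89999389648438, 152.3000030517578], [180.3000030517578, 161.39999389648438]])] [(8, [200.6, 141.6]), (18, [194.2, 145.7]), (17, [187.5, 147.6]), (18, [180.7, 150.3])]
s9 [(125, [190.8, 154.7], [[177.89999389648438, 156.1999969482422], [201.8000030517578, 147.0], [203.89999389648438, 152.3000030517578], [180.0, 161.5]])] [(11, [201.5, 142.7]), (13, [194.4, 146.4]), (15, [187.7, 147.9]), (17, [181.1, 151.1])]
[0.5241 0.1943 0.1508] [ 0.1024  0.2571 -1.8827] 12.5167
```

Request:
carry_out(
  plan=[
    {"rot": [0, 0, 0], "xyz": [-0.0015, 0, 0.001], "grip": 255},
    {"rot": [0, 0, 0], "xyz": [-0.0015, 0, 0.001], "grip": 255},
    {"rot": [0, 0, 0], "xyz": [-0.0015, 0, 0.001], "grip": 255},
    {"rot": [0, 0, 0], "xyz": [-0.0015, 0, 0.001], "grip": 255},
    {"rot": [0, 0, 0], "xyz": [-0.0015, 0, 0.001], "grip": 255},
    {"rot": [0, 0, 0], "xyz": [-0.0015, 0, 0.001], "grip": 255},
    {"rot": [0, 0, 0], "xyz": [-0.0015, 0, 0.001], "grip": 255},
    {"rot": [0, 0, 0], "xyz": [-0.0015, 0, 0.001], "grip": 255},
  ],
)

```text
clock: 13.18
tool_pos: [0.5227, 0.1945, 0.1497]
eef_rot: [0.996, -0.09, 0.001, 0.0]
contact_force: [0.5, 0.4, -1.9]
opening: 0.293
finger_force: 24.8
```

Run:
```python
from h import *
s=r.get_state();print(s["tool_pos"],s["eef_rot"],s["contact_force"],abs(s["qd"]).max())
im=r.snapshot("side")[:,:,::-1].copy()
print([b[:2] for b in blobs(im,(18,60,110),(35,255,255),(175,135,210,165),2)],[b[:2] for b in blobs(im,(3,130,100),(20,255,255),(130,50,200,115),20)])
print(rel((.5226,.1945,.1497),-100.3))
```

```text
[0.52267353 0.19448031 0.14970154] [ 9.95897359e-01 -9.04883807e-02  5.50503881e-04  1.44941735e-05] [ 0.50096915  0.42646418 -1.9175174 ] 0.0020454801836748953
[(10, [200.7, 143.4]), (17, [194.1, 146.4]), (18, [187.3, 149.0]), (15, [180.4, 151.5])] [(101, [150.9, 77.5])]
(array([-0., -0., -0.]), array([ 0.    , -0.001 , -0.0014]))
```

```bash
python3 -c "
from plant import r
print(r.finish_job())"
```

```text
the job is handed in; nothing more can be done
None
```

The job is handed in at about 13 s: the cover was left standing at a measured 109°, and the head is held still and upright, its tips centred over the green tubes to about 1–2 mm and roughly 8 mm above the mouths by camera estimate.

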